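Clamp the sample box on the bench shaker and start it

ROBOT

A 6-joint arm with a two-finger parallel gripper is mounted at the origin on a cart in front of the work surface, level with it; the furniture and walls round the work are solid. World frame = base frame: x ahead of the robot, y to its left, z up, the work surface at z = 0. Lengths are in m, angles in rad, forces in N, time in s.
With the tool pointing down it reaches from about 0.225 to 0.725 m from the base axis. Payload 3.1 kg.
Tool frame: the origin (TCP) lies on the centre line of the jaws, within the pads' length; the fingertips stand 19 mm ahead of it and the grasp point (between the pads) is the TCP (manip.tip_extent is the distance from the TCP to the fingertips, in m); z points along the fingers, y is the line along which they close (so a half turn about z gives the same grasp; the last joint's range is limited). The gripper opens to 85 mm and grips with 20 to 120 N. Pads are 22 mm wide; open, the fingers measure 114 mm over their backs; the gripper's body (76 mm by 85 mm) begins 54 mm behind the grasp point. The pads swing forward as they close: fully open they stand 13 mm farther back than shut.
Start: joints at [-1.436, 0.048, 0.099, 1.622, 0, 1.443], TCP at [0.136, -0.507, 0.25] pointing down, gripper open.
Joint ranges: [-2.91, 2.91], [-0.99, 1.94], [-1.21, 1.42], [-2.12, 2.29], [-1.49, 1.47], [-3.14, 3.14]. Speed limits (rad/s): [2.79, 2.79, 3.14, 3.14, 3.14, 3.14].

INTERFACE

Orientations are given as [roll, pitch, yaw] about the fixed x, y, z axes, in that order (R = Rz(yaw) Ry(pitch) Rx(roll)).
In Python, from plant import manip gives the robot as it stands. The module is installed in compiled form; this text tells all that it offers. Calls block until the motion is done:
- manip.reach(position, orientation): joint-space move of the TCP to a pose.
- manip.move_straight(position, attitude=None, velocity=0.15): straight line of the TCP; attitude=None keeps the orientation; velocity is the mean speed in m/s.
- manip.set_joints(angles): joint-space move.
- manip.gripper_to(opening, grip_force=None): finger opening in m; grip_force is the grip in N (None keeps the last); returns when the fingers have stopped.
- manip.sleep(seconds).
- manip.solve_ik(position, orientation): joint angles nearest the present ones, or None.
- manip.snapshot(name): name is "scene" or "top" or "wrist"; returns (picture, depth): 420x560x3 uint8, red, green, blue; 420x560 float32, m along the optical axis (not along the pixel's ray), 0 where there is no reading.
- manip.camera_model(name): a dict with "camera_matrix" (3x3 intrinsics, pixels), "dist_coeffs" ([k1, k2, p1, p2, k3] as OpenCV has them; the pictures are not rectified), "pose" (4x4, takes a point from camera to world coordinates). Camera axes: x right, y down, z forward; pixel columns grow to the right and rows downward; lengths in m; the calibration is good to about 2 mm. A picture is of the moment at which its call begins: read the wrist's pose just before it. camera_model takes no time and is no camera call; for the wrist camera it gives the pose at the moment of the call.
A pose or a line that the arm cannot do raises manip.MotionError and nothing moves.
- manip.hand_in(): hands the job in; it is judged then, once.
Readings, each from a call of its own:
- manip.read_t(): time.
- manip.read_q(): joint angles.
- manip.read_joint_vel(): joint speeds.
- manip.read_tau(): joint torques, N m.
- manip.read_tool_pos(): TCP position.
- manip.read_ee_rot(): TCP orientation.
- manip.read_force(): force on the tool from outside, world axes, zero at the start.
- manip.read_moment(): the same for the moment, N m.
- manip.read_grip_width(): finger opening in m.
- manip.read_grip_force(): force on a finger pad.
Only numpy, scipy, OpenCV 4.12 (cv2) and the standard library are available. Lean on these libraries where they do the work, as an engineer would, in place of code of your own. Each camera call takes 0.05 s, during which the arm holds its last target. There are 200 camera calls.

TASK

Clamp the sample box on the shaker: tilt the clamp plate to work its oblong eye past the wide head of the stud, then level the plate so that it lies flat on the post and across the middle of the box's lid, held captive under the head, and let go of it. Then press the green start key fully down and release it. Leave the red stop key, the tape roll and the marker alone.

Things in the scene. Friction and masses are not known exactly. Their poses are not given: they have to be found in the camera images.
- clamp: Loose steel clamp plate, 4 mm thick, 191 mm long, about 0.2 kg, lying flat on the bench left of the shaker at the start, eye roughly to the left. Origin: underside, below the handle's centre, near the centre of mass. +y along the plate to the eye, z up. It ends 126 mm ahead at +y (66 mm wide round the eye) and 65 mm behind at -y (44 mm wide, dark block 10 mm high on top).
- clamp_handle (a point): Centre of the plate's upright black handle, 26 mm above the plate's underside. The handle is a bar 14 mm thick (along the plate's x), 60 mm long (y) and 40 mm high; its top is 44 mm above the underside. Grasp it from above across its 14 mm. Axes as the plate's.
- clamp_eye (a point): Centre of the oblong eye, in the plate's underside, 80 mm from the handle along the plate's +y. The eye goes right through: 38 mm wide (plate's x) and 62 mm long (y), its corners cut off by 7 mm; the rails on its two long sides are 14 mm wide. Axes as the plate's.
- stud_foot (a point): Foot of the stud: its axis at the flat top of the shaker's blue post (76 mm in x, 62 mm in y), 84 mm above the bench. Axes are the shaker's: z up, y towards the post end, x away from the robot. The vertical steel stem is 8 mm in diameter. Clamped, the plate lies here with its y along the shaker's y, handle and block end over the box.
- stud_head (a point): Centre of the underside of the stud's round brass head, 26 mm above the post's top; head 44 mm in diameter, 7 mm high, domed. The 38 mm eye does not pass it level. Roll the plate about 35 degrees about its own y: its low rail goes down past one side of the head and in under it to the stem; then, on levelling, the other rail comes down past the head's opposite side.
- box_top (a point): Centre of the top of the white sample box, fixed in the shaker's tray, 101 mm from the stud's axis along the shaker's -y and as high as the post's top (84 mm). The box is 88 mm (x) by 128 mm (y). The white shaker under it is fixed to the bench, 150 mm (x) by 236 mm (y).
- start_key_top (a point): Centre of the top of the green key, 22 mm above the bench when not pressed. Round cap 40 mm in diameter in a grey housing disc (56 mm in diameter, 12 mm high) fixed to the bench. It is pressed straight down.
- start_key (a joint): How far the green key is pressed, m: 0 released, 0.006 fully down; a spring, about 2 N at first and 6 N fully down, brings it back.
- stop_key_top (a point): Centre of the top of the red stop key, built like the green one; either of the two may be the nearer to the shaker.
- stop_key (a joint): How far the red key is pressed, m: 0 released, 0.006 fully down.
- tape_roll: Roll of tan tape lying flat, 96 mm across, 25 mm high, a bystander; origin at the centre of its underside.
- marker: Red and white marker pen lying flat, 147 mm long, a bystander; origin at the middle of its underside.
Mind the look-alikes: they are no part of the job. Leave any white look-alike of the part that bears start_key_top alone.

How it is judged:
On the way, in this order (a step that is already met when the one before it is completed fails the run):
1. the clamp plate lies level on the post and the box with its eye round the stud, under the head, and is let go (z of clamp_eye in the frame of stud_foot between -0.004 and 0.005 m and horizontal distance between clamp_eye and stud_foot below 0.032 m and angle between clamp_eye's own z axis and vertical below 0.07 rad and contact force between the fingers and clamp below 0.2 N), for 0.2 s.
2. then the green key is pressed fully down (value of joint start_key above 0.0045 m).
At the end, for the whole second after the job is handed in: Plate at rest, level within 4 degrees and 5 mm on the post, the eye's centre within 32 mm of the stud's axis (stem in the eye, under the head), along the shaker within 17 degrees, handle over the box; the green key has then been pressed past 4.5 mm and is up again (z of clamp_eye in the frame of stud_foot between -0.004 and 0.005 m and horizontal distance between clamp_eye and stud_foot below 0.032 m and angle between clamp_eye's own z axis and vertical below 0.07 rad and angle between the y axis of clamp_eye and the y axis of stud_foot, either way round below 0.3 rad and y of clamp_handle in the frame of box_top below 0.064 m and linear speed of clamp below 0.02 m/s and value of joint start_key below 0.0015 m); the robot touches nothing.
It fails at once if the red stop key is pressed (value of joint stop_key above 0.003 m).
It fails at once if the tape roll is moved more than 30 mm (distance of tape_roll from where it was at the start of the episode above 0.03 m).
It fails at once if the marker is moved more than 30 mm (distance of marker from where it was at the start of the episode above 0.03 m).
It also fails if it takes over 48 s, if anything falls off the work surface, if the arm or the gripper's body presses on something with over 40 N, if the wrist force passes 120 N, or if a joint passes its speed limit or range.

## Working session

There is one attempt and no reset: what is moved stays moved. The work goes in short steps, each a Python script; the robot and the scene stay as the last script left them, time stands still between calls to the robot, and variables do not carry over. Pictures are saved under pics/ and viewed, at most 10 in all, crops included, and the job is handed in when it is done.

```bash
mkdir -p pics; cat > h.py <<'E'
import numpy as np, cv2
from plant import manip
def shot(n,f):
    M=manip.camera_model(n); p,d=manip.snapshot(n)
    cv2.imwrite(f'pics/{f}.png',p[:,:,::-1]); np.savez(f'pics/{f}.npz',p=p,d=d,K=M['camera_matrix'],D=M['dist_coeffs'],T=M['pose'])
def load(f): return np.load(f'pics/{f}.npz')
def ray(s,u,v):
    a=cv2.undistortPoints(np.array([[[u,v]]],float),np.array(s['K']),np.array(s['D']))[0,0]
    return s['T'][:3,3], s['T'][:3,:3]@np.array([a[0],a[1],1.])
def at_z(s,u,v,z):
    o,r=ray(s,u,v); return o+r*(z-o[2])/r[2]
def at_d(s,u,v):
    o,r=ray(s,u,v); d=s['d'][int(round(v)),int(round(u))]; return o+r*d
E
python3 - <<'E'
from h import *
shot('top','top0'); shot('scene','scene0')
for n in('top','scene'): print(n,np.round(manip.camera_model(n)['pose'],3).tolist())
print(manip.read_t(),manip.read_ee_rot(),manip.read_grip_width())
E
```

```text
top [[-0.009, -0.994, 0.11, 0.327], [-1.0, 0.008, -0.013, 0.026], [0.012, -0.11, -0.994, 1.679], [0.0, 0.0, 0.0, 1.0]]
scene [[0.552, -0.333, 0.764, -0.46], [-0.834, -0.219, 0.507, -0.64], [-0.002, -0.917, -0.398, 0.596], [0.0, 0.0, 0.0, 1.0]]
0.1 [-3.13948641e+00 -2.52014627e-04  2.62814886e-01] 0.08563357491470719
```

View pics/top0.png

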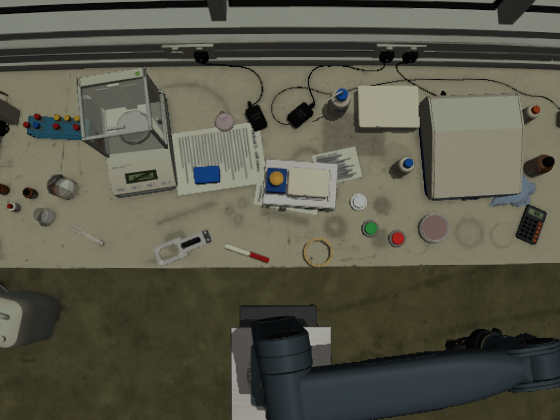

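View pics/scene0.png

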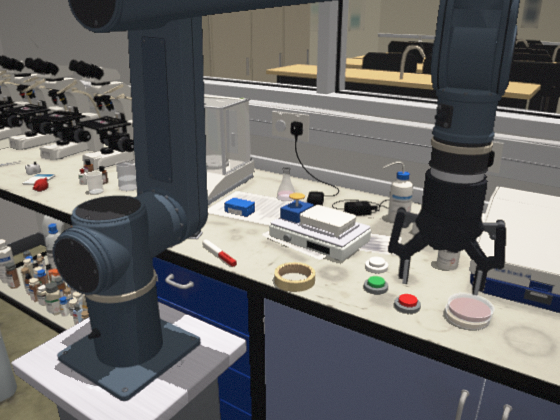

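The top view shows the clamp at (182,246) with its eye to the left, the brass head at (276,178) and the box at (306,182). The green key is at (370,229), the red at (397,239), the white look-alike at (359,202), the tape at (317,252) and the marker at (247,254). Things that could be mistaken for the green key: white disc (359,202) and red key (397,239). For the post: blue block (207,175). I'll check these in an enlarged crop.

```bash
python3 - <<'E'
from h import *
s=load('top0'); p=s['p'][:,:,::-1]
a=cv2.resize(p[220:275,145:275],None,fx=6,fy=6,interpolation=cv2.INTER_CUBIC)[:300]
b=cv2.resize(p[155:220,255:385],None,fx=6,fy=6,interpolation=cv2.INTER_CUBIC)[:300]
cv2.imwrite('pics/c0.png',np.vstack([a,b]))
for n,u,v in [('head',276,178),('box',308,182),('post',268,186),('green',370,229),('red',397,239),('white',359,202),('tape',317,252),('eye',168,250),('handle',190,243),('bench',340,215)]:
    print(n,np.round(at_d(s,u,v),3))
E
```

```text
head [0.609 0.014 0.115]
box [ 0.601 -0.086  0.082]
post [0.59  0.039 0.081]
green [ 0.457 -0.287  0.027]
red [ 0.424 -0.376  0.017]
white [ 0.545 -0.255  0.021]
tape [ 0.386 -0.118 -0.003]
eye [ 0.396  0.365 -0.001]
handle [0.416 0.286 0.044]
bench [ 0.505 -0.194  0.006]
```

View pics/c0.png

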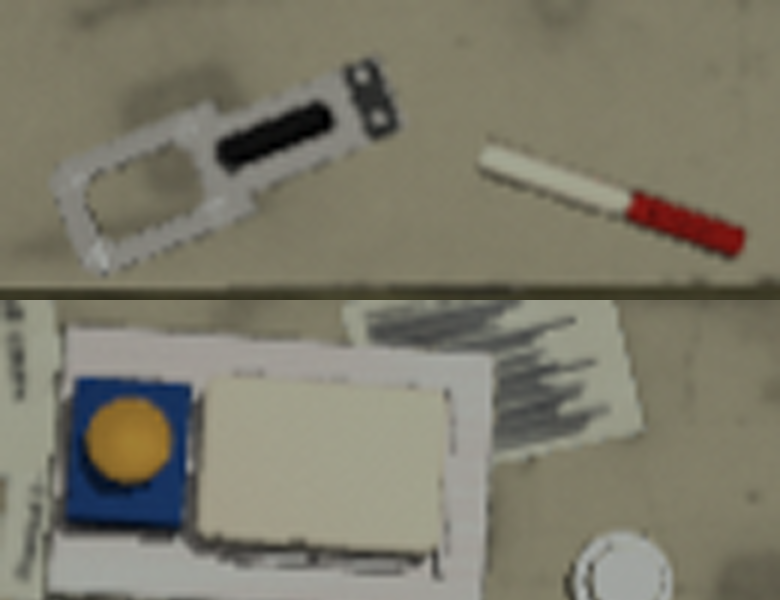

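Green key, head, box and clamp are all clear: the brass head sits on the blue post, the box is to its right, and the white disc is the look-alike. Next I'll check that the tilted poses are reachable, then take closer wrist views.

```bash
cat >> h.py <<'E'
from scipy.spatial.transform import Rotation as Rn
S=1
def tool(eye,yaw,th=0.,pitch=0.,hz=0.030,s=None):
    """tool pose that puts the plate's eye centre (underside) at eye; TCP hz above underside at handle"""
    R=Rn.from_euler('ZY',[yaw,th])
    p=np.array(eye)+R.apply([0,-0.080,hz])
    T=R*Rn.from_euler('ZX',[(s or S)*np.pi/2,np.pi])
    return p.tolist(),T.as_euler('xyz').tolist()
E
python3 - <<'E'
from h import *
st=np.array([0.605,0.017,0.084])
for s in(1,-1):
  for th in(-.65,0,.65):
    for z in (.03,.12):
      q=manip.solve_ik(*tool(st+[0,0,z],-.06,th,s=s)); print(s,th,z,None if q is None else np.round(q,2))
  q=manip.solve_ik(*tool([.39,.36,.0],.39,s=s)); print('pick',None if q is None else np.round(q,2))
manip.reach([0.5,-0.01,0.36],[np.pi,0,np.pi/2-.06]); shot('wrist','w0'); print(manip.read_t(),np.round(manip.camera_model('wrist')['pose'],3).tolist())
E
```

```text
1 -0.65 0.03 [-0.29 -0.42 -0.69  0.66  0.14  1.39]
1 -0.65 0.12 [-0.29 -0.46 -0.54  0.85  0.14  1.39]
1 0 0.03 [-0.22  0.25  0.12  1.43  0.    1.42]
1 0 0.12 [-0.22  0.25  0.3   1.61  0.    1.42]
1 0.65 0.03 None
1 0.65 0.12 None
pick [ 0.47  0.08 -0.31  1.18  0.    1.65]
-1 -0.65 0.03 [-0.29 -0.42 -0.69  0.66  0.14 -1.76]
-1 -0.65 0.12 [-0.29 -0.46 -0.54  0.85  0.14 -1.76]
-1 0 0.03 [-0.22  0.25  0.12  1.43  0.   -1.73]
-1 0 0.12 [-0.22  0.25  0.3   1.61  0.   -1.73]
-1 0.65 0.03 None
-1 0.65 0.12 None
pick [ 0.47  0.08 -0.31  1.18  0.   -1.5 ]
2.3833 [[0.998, -0.058, -0.016, 0.505], [-0.061, -0.964, -0.259, 0.054], [-0.001, 0.26, -0.966, 0.484], [0.0, 0.0, 0.0, 1.0]]
```

View pics/w0.png

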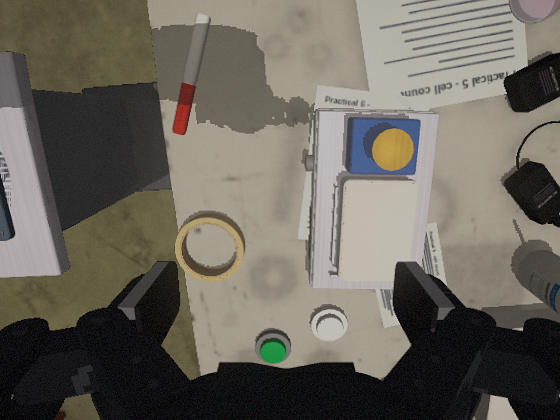

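The wrist view shows the head at (391,149) on the blue post, the box centred near (378,230), the green key at (273,348) and the white look-alike at (330,322). I'll measure these, then look at the clamp.

```bash
cat >> h.py <<'E'
def cloud(s):
    h,w=s['d'].shape; uv=np.stack(np.meshgrid(np.arange(w),np.arange(h)),-1).reshape(-1,1,2).astype(float)
    n=cv2.undistortPoints(uv,np.array(s['K']),np.array(s['D'])).reshape(h,w,2)
    c=np.dstack([n,np.ones((h,w))])*s['d'][...,None]
    return c@s['T'][:3,:3].T+s['T'][:3,3]
def rect(P):
    (c,sz,a)=cv2.minAreaRect(P[:,:2].astype(np.float32)*1000); return np.round(c,1),np.round(sz,1),round(a,1)
E
cat > m.py <<'E'
from h import *
def meas(f):
    s=load(f); C=cloud(s); hsv=cv2.cvtColor(s['p'],cv2.COLOR_RGB2HSV); H,Sa,V=[hsv[...,i].astype(int) for i in range(3)]
    near=(s['d']>0)&(abs(C[...,0]-.6)<.1)&(abs(C[...,1]+.05)<.16)
    def cen(m,z):
        m=cv2.morphologyEx(m.astype(np.uint8),cv2.MORPH_OPEN,np.ones((3,3))); n,l,st,_=cv2.connectedComponentsWithStats(m); k=1+np.argmax(st[1:,4])
        c=max(cv2.findContours((l==k).astype(np.uint8),cv2.RETR_EXTERNAL,cv2.CHAIN_APPROX_NONE)[0],key=len)
        P=np.array([at_z(s,u,v,z) for u,v in cv2.convexHull(c)[:,0]]); return rect(P)
    zf=lambda m:np.round(np.percentile(C[m][:,2],[10,50,90]),3)
    m=near&(H>8)&(H<28)&(Sa>140)&(V>60); print(f,'head',cen(m,.112),zf(m))
    m=near&(H>100)&(H<125)&(Sa>120); print('post',cen(m,.084),zf(m))
    m=near&(abs(C[...,2]-.084)<.008)&(Sa<90); print('box',cen(m,.084),zf(m))
    g=(s['d']>0)&(abs(C[...,0]-.46)<.06)&(abs(C[...,1]+.285)<.06)&(H>40)&(H<85)&(Sa>120); print('green',cen(g,.022),zf(g))
E
python3 - <<'E'
from m import *
for f in('top0','w0'): meas(f)
manip.reach([0.40,0.27,0.25],[np.pi,0,np.pi/2+.39]); shot('wrist','w1'); print(manip.read_t())
E
```

```text
top0 head (array([609.2,  13.7]), array([36.8, 37.3]), 89.6) [0.112 0.116 0.121]
post (array([586.6,  15.4]), array([59.8, 33.6]), 86.0) [0.079 0.084 0.089]
box (array([599.8, -86.1]), array([127.4,  87.7]), 85.6) [0.079 0.084 0.088]
green (array([ 460.4, -289.7]), array([35.9, 32.3]), 89.4) [0.016 0.022 0.027]
w0 head (array([611.6,  10.6]), array([41.1, 42. ]), 87.0) [0.115 0.116 0.118]
post (array([585.7,  16.6]), array([49.1, 19. ]), 89.1) [0.084 0.403 0.431]
box (array([602.4, -88.7]), array([127.3,  88. ]), 85.6) [0.083 0.085 0.086]
green (array([ 463.2, -290.2]), array([40.9, 37.7]), 86.7) [0.02  0.023 0.024]
3.6417
```

View pics/w1.png

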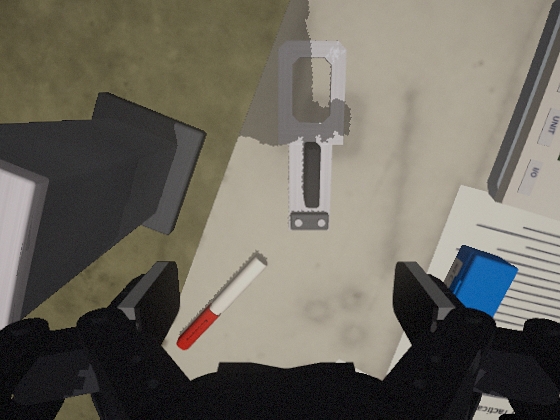

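The wrist view shows the clamp with its eye centred near (312,90), handle centred near (312,175) and block at (309,220). The marker is clear at (222,300). I'll compute the plate pose.

```bash
python3 - <<'E'
from h import *
s=load('w1'); C=cloud(s)
m=np.zeros(s['d'].shape,bool); m[135:212,295:330]=1; m&=(C[...,2]>.036)&(C[...,2]<.052)
print('handle',rect(C[m]),np.percentile(C[m][:,2],[5,50,95]))
b=np.zeros_like(m); b[205:235,285:335]=1; b&=(C[...,2]>.007)&(C[...,2]<.016); print('block',rect(C[b]))
for n,u,v in [('L',278,90),('R',346,90),('top',312,40),('holeT',312,57),('holeB',312,123),('holeL',293,90),('holeR',331,90),('handle',312,175),('blockend',309,230)]:
    z=.044 if n=='handle' else .01 if n=='blockend' else .004
    print(n,np.round(at_z(s,u,v,z),4),np.round(at_d(s,u,v)[2],4))
E
```

```text
handle (array([421.9, 284.7]), array([14.3, 59.4]), 22.0) [0.04185405 0.0445074  0.04586898]
block (array([440.5, 237.9]), array([40.7, 26.2]), 25.3)
L [0.3617 0.3463 0.004 ] 0.0055
R [0.4238 0.372  0.004 ] -0.0002
top [0.3745 0.4017 0.004 ] 0.0009
holeT [0.3806 0.3874 0.004 ] 0.0003
holeB [0.4054 0.3297 0.004 ] 0.0054
holeL [0.3754 0.3519 0.004 ] 0.0005
holeR [0.4101 0.3662 0.004 ] 0.0045
handle [0.421  0.2863 0.044 ] 0.0448
blockend [0.4462 0.226  0.01  ] 0.0137
```

```bash
python3 - <<'E'
from h import *
y=.378; e=np.array([.4215,.285,0])+Rn.from_euler('z',y).apply([0,.08,0])
p,o=tool(e,y,hz=.028)
manip.reach([p[0],p[1],.12],o); manip.move_straight(p,o,.12)
manip.gripper_to(0.0,100); print(manip.read_t(),manip.read_grip_width(),manip.read_grip_force(),manip.read_tool_pos(),manip.read_ee_rot(),o)
manip.move_straight([p[0],p[1],.20],None,.15); print(manip.read_force(),manip.read_moment())
# level above stud: eye 90 mm above post
p2,o2=tool(np.array([.610,.0125,.084+.06]),-.077,0,hz=.028)
print(manip.solve_ik(*tool(np.array([.610,.0125,.084+.06]),-.077,-.61,hz=.028)))
manip.reach([p2[0],p2[1],.30],o2); shot('wrist','w2'); print(manip.read_t(),manip.read_grip_width(),manip.read_force())
E
```

```text
5.8083 0.012946654939258803 97.9690146446228 [0.4218525  0.28516024 0.02836321] [ 3.14074603e+00 -5.64887725e-05  1.94873031e+00] [3.141592653589793, 0.0, 1.9487963267948967]
[-0.01923603  0.63933634 -2.5179615 ] [-0.04646426 -0.04900857  0.02648727]
[-0.28509181 -0.38508477 -0.58998845  0.76609415  0.11862859  1.3994265 ]
8.675 0.012781769484353993 [ 0.57835888  0.00430727 -1.99974029]
```

View pics/w2.png

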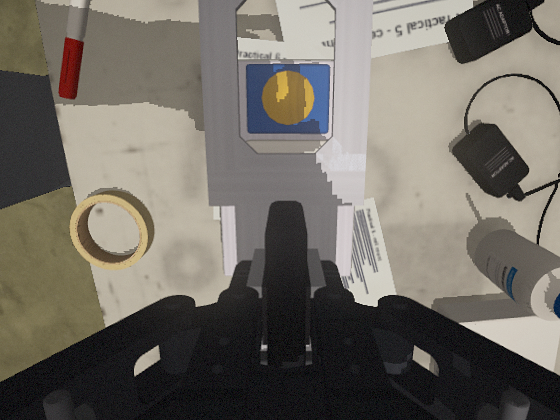

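The plate is held level: eye edges at u=239 and 333, its rear edge at v=153, head at (288,97) seen through the eye. Next I'll check the plate's pose in the hand against the nominal and the head's position from here.

```bash
python3 - <<'E'
from h import *
s=load('w2'); C=cloud(s); tp=manip.read_tool_pos(); print(tp, manip.read_ee_rot())
R=Rn.from_euler('z',-.077)
hd=np.array(tp)
loc=lambda P:R.inv().apply(np.array(P)-hd)
m=np.zeros(s['d'].shape,bool); m[5:195,212:232]=1; m[5:150,340:362]=1; m&=(abs(C[...,2]-tp[2]+.024)<.02)
P=loc(C[m]); A=np.c_[P[:,:2],np.ones(len(P))]; k=np.linalg.lstsq(A,P[:,2],rcond=None)[0]; print('plane tilt x,y,z@handle',k,len(P))
zt=lambda y:tp[2]+k[2]+k[1]*y
for n,u,v,y in[('holeB',286,153,.05),('L',239,60,.08),('R',333,60,.08),('outL',207,150,.06),('outR',369,120,.06),('step',215,205,.035)]: print(n,np.round(loc(at_z(s,u,v,zt(y)))*1000,1))
print('head',at_z(s,288,97,.112))
from m import meas
meas('w2')
E
```

```text
[ 0.6036032  -0.06570205  0.29976382] [-3.14092496e+00 -6.64383723e-04  1.49592775e+00]
plane tilt x,y,z@handle [-0.00148265 -0.00066428 -0.02361264] 6960
holeB [  0.6  48.8 -23.6]
L [-17.7  84.8 -23.7]
R [ 18.7  84.9 -23.7]
outL [-31.8  50.  -23.7]
outR [ 33.9  62.2 -23.7]
step [-29.6  26.7 -23.6]
head [0.61162933 0.0112273  0.112     ]
w2 head (array([603.6,  10.8]), array([26.4, 41.4]), 1.4) [0.115 0.116 0.118]
post (array([636.6,   8.3]), array([23.9, 59.8]), 1.1) [0.084 0.085 0.37 ]
box (array([605.8, -31.6]), array([11.2, 71.1]), 85.7) [0.082 0.084 0.086]Traceback (most recent call last):
  File "<stdin>", line 12, in <module>
  File "m.py", line 13, in meas
    g=(s['d']>0)&(abs(C[...,0]-.46)<.06)&(abs(C[...,1]+.285)<.06)&(H>40)&(H<85)&(Sa>120); print('green',cen(g,.022),zf(g))
                                                                                                        ~~~^^^^^^^^
  File "m.py", line 6, in cen
    m=cv2.morphologyEx(m.astype(np.uint8),cv2.MORPH_OPEN,np.ones((3,3))); n,l,st,_=cv2.connectedComponentsWithStats(m); k=1+np.argmax(st[1:,4])
                                                                                                                            ~~~~~~~~~^^^^^^^^^^
    return _wrapfunc(a, 'argmax', axis=axis, out=out, **kwds)
    return bound(*args, **kwds)
ValueError: attempt to get argmax of an empty sequence
```

Plate seated as expected in the hand; stud at about (0.611, 0.0115). I'll tilt and pass the low rail (robot side) by the head, with a force guard.

```bash
cat >> h.py <<'E'
ST=np.array([.611,.0115,.084]); YW=-.077; HZ=.028
def sec(xl,zl,th):
    """tool pose with low rail's inner underside edge at (xl,zl) mm in stud section, plate rolled by th (<0: robot side low)"""
    c=np.array([xl+19*np.cos(th),0,zl-19*np.sin(th)])/1000
    return tool(ST+Rn.from_euler('z',YW).apply(c),YW,th,hz=HZ)
F0=None
def go(xl,zl,th,v=.08,lim=8):
    global F0
    manip.move_straight(*sec(xl,zl,th),v); f=np.array(manip.read_force())
    if F0 is None: F0=f
    print((xl,zl,round(th,2)),'t',round(manip.read_t(),2),'dF',np.round(f-F0,1),'w',round(manip.read_grip_width(),4))
    if np.linalg.norm(f-F0)>lim: raise SystemExit('force')
E
python3 - <<'E'
from h import *
T=-.62
manip.reach(*sec(-28,75,T)); manip.sleep(.2)
go(-28,60,T); go(-28,40,T); go(-28,28,T); go(-28,16,T,.05); shot('wrist','w3'); shot('scene','s3')
go(-18,16,T,.05); go(-7,16,T,.05); shot('wrist','w4'); shot('scene','s4')
a,b=cv2.imread('pics/w3.png'),cv2.imread('pics/w4.png')
c,d=[cv2.resize(cv2.imread(f'pics/{f}.png')[150:270,230:390],None,fx=2.5,fy=2.5) for f in('s3','s4')]
cv2.imwrite('pics/v1.png',np.vstack([np.hstack([a[:300,120:520],b[:300,120:520]]),np.hstack([c,d])]))
E
```

```text
(-28, 60, -0.62) t 10.2 dF [0. 0. 0.] w 0.0128
(-28, 40, -0.62) t 10.6 dF [ 0.  -0.   0.5] w 0.0129
(-28, 28, -0.62) t 10.9 dF [-0.   0.4  0.5] w 0.0128
(-28, 16, -0.62) t 11.29 dF [-0.7  0.4  0.3] w 0.0127
(-18, 16, -0.62) t 11.74 dF [-0.3  0.7  0.7] w 0.013
(-7, 16, -0.62) t 12.11 dF [-0.1  1.2  0.2] w 0.0127
```

View pics/v1.png

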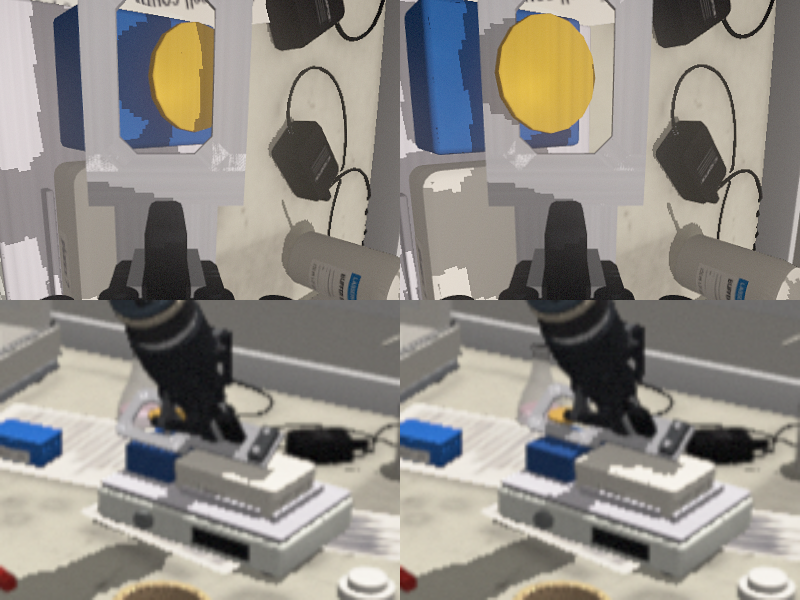

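At the second position the head covers the low rail (left, its edge at u≈497) and clears the high rail's inner edge (595 against 613). No contact force. I'll level, centre, lower and look before release.

```bash
python3 - <<'E'
from h import *
for t in(-.46,-.31,-.15,0.): go(-7,16,t,.05)
go(-13,12,0,.05); go(-19,8,0,.05); go(-19,3,0,.04); go(-19,1,0,.03); go(-19,0,0,.03,15)
shot('wrist','w5'); print(manip.read_force(),manip.read_moment())
s=load('w5');C=cloud(s);tp=np.array(manip.read_tool_pos());R=Rn.from_euler('z',YW);print(tp)
m=(abs(C[...,2]-.088)<.015); m[200:]=0; P=R.inv().apply(C[m]-tp); k=(abs(abs(P[:,0])-.026)<.005)&(P[:,1]>.04)&(P[:,1]<.12); P=P[k]
print('tilt',np.linalg.lstsq(np.c_[P[:,:2],np.ones(len(P))],P[:,2],rcond=None)[0],len(P))
E
```

```text
(-7, 16, -0.46) t 12.52 dF [0. 0. 0.] w 0.0128
(-7, 16, -0.31) t 12.82 dF [-0.4  0.2 -0.1] w 0.0127
(-7, 16, -0.15) t 13.13 dF [-0.3 -0.8  0.5] w 0.0131
(-7, 16, 0.0) t 13.45 dF [-0.7 -1.3  0.2] w 0.0128
(-13, 12, 0) t 13.74 dF [ 0.1 -0.2  0.6] w 0.0129
(-19, 8, 0) t 14.03 dF [-0.1 -0.4  0.7] w 0.0126
(-19, 3, 0) t 14.31 dF [ 0.9 -1.4  2.4] w 0.0129
(-19, 1, 0) t 14.56 dF [-1.4  0.8  8.4] w 0.0132force
```

Contact at about 1 mm, so the plate is seated. I'll release, back off upward and look.

```bash
python3 - <<'E'
from h import *
manip.gripper_to(.05); manip.sleep(.3); p=manip.read_tool_pos(); print(manip.read_t(),p,manip.read_force(),manip.read_grip_width())
manip.move_straight([p[0],p[1],p[2]+.09],None,.12)
shot('wrist','w5'); print(manip.read_t())
s=load('w5');C=cloud(s);tp=np.array(p);R=Rn.from_euler('z',YW)
m=(abs(C[...,2]-.088)<.012); P=R.inv().apply(C[m]-tp); k=(abs(abs(P[:,0])-.026)<.005)&(P[:,1]>.04)&(P[:,1]<.12); P=P[k]
print('tilt',np.linalg.lstsq(np.c_[P[:,:2],np.ones(len(P))],P[:,2]+tp[2],rcond=None)[0],len(P))
E
```

```text
15.3 [ 0.60482951 -0.06825983  0.11294987] [ 0.28462272  0.24338939 -0.45356767] 0.050125391368535076
16.25
tilt [ 0.00033476 -0.00056956  0.08877891] 3882
```

View pics/w5.png

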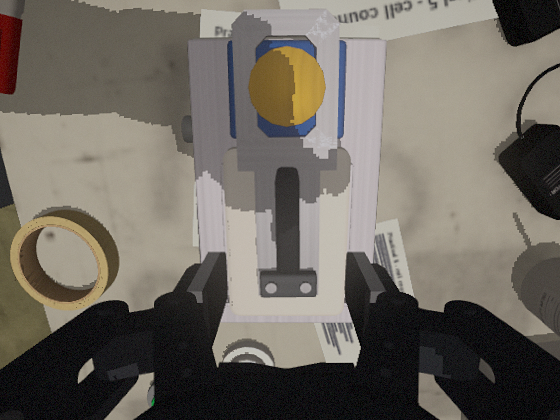

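The plate lies level on the post, its eye under the head at (288,86), and the handle lies over the box. Now the green key, with the gripper closed.

```bash
python3 - <<'E'
from h import *
print(manip.tip_extent); x,y=.462,-.290; o=[np.pi,0,np.pi/2-.5]
p=manip.read_tool_pos(); manip.move_straight([p[0]-.03,p[1],.26],None,.2)
manip.gripper_to(0.); manip.reach([x,y,.12],o); manip.sleep(.2); f0=manip.read_force()[2]
manip.move_straight([x,y,.048],o,.12)
for z in (.0405,.039,.038,.037,.036,.035,.034,.033):
    manip.move_straight([x,y,z],o,.03); manip.sleep(.1); f=manip.read_force()[2]-f0; print(z,round(manip.read_tool_pos()[2],4),round(f,2),round(manip.read_t(),1))
    if f>12: break
shot('scene','s6')
manip.move_straight([x,y,.15],o,.15); manip.sleep(.3); shot('top','t6'); shot('scene','s7'); print(manip.read_t(),manip.read_force())
c=[cv2.resize(cv2.imread(f'pics/{f}.png')[180:330,240:440],(400,300)) for f in('s6','s7')]
t=cv2.resize(cv2.imread('pics/t6.png')[140:280,230:430],(428,300)); cv2.imwrite('pics/v2.png',np.vstack([np.hstack(c),np.hstack([t,np.zeros((300,372,3),np.uint8)])]))
E
```

```text
0.019
0.0405 0.0411 2.05 19.8
0.039 0.0394 2.55 20.2
0.038 0.0384 4.18 20.5
0.037 0.0373 3.83 20.9
0.036 0.0363 4.94 21.2
0.035 0.0354 5.71 21.6
0.034 0.035 7.58 21.9
0.033 0.035 12.3 22.3
23.6417 [ 0.258819   -0.65548127 -0.00948043]
```

View pics/v2.png

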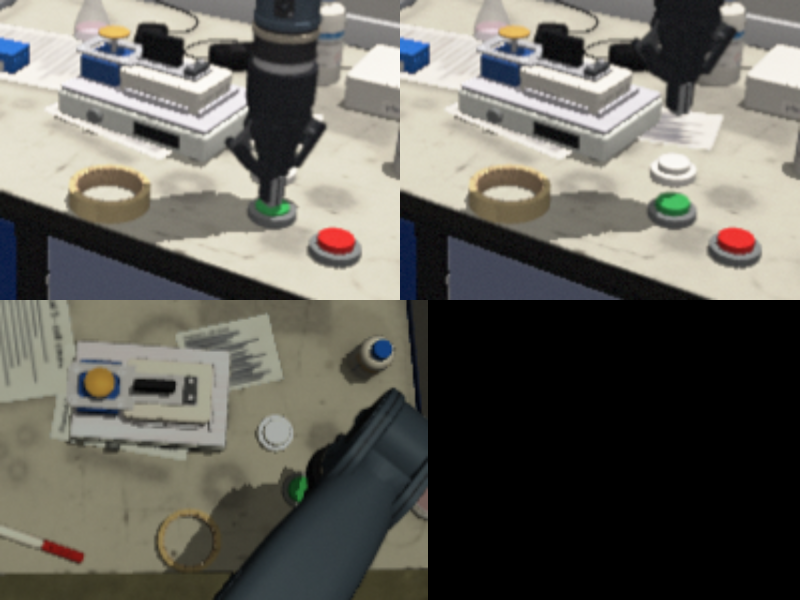

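The green key bottomed out (the tool stopped at 0.035 m while the force rose to 12 N) and came back up. The plate is clamped and the bystanders haven't moved.

```bash
python3 -c "
from plant import manip
print(manip.hand_in(),manip.read_t())"
```

```text
the job is handed in; nothing more can be done
the job is handed in; nothing more can be done
```

The clamp plate lies level under the stud head across the box and is let go, the green key was pressed fully and has sprung back, and the job was handed in at about 24 s; no verdict was returned.

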